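# Seat the toothed rail in the tool-rest base

## Robot

A 6-joint arm with a two-finger parallel gripper is mounted at the origin on the work surface. World frame = base frame: x ahead of the robot, y to its left, z up, the work surface at z = 0. Lengths are in m, angles in rad, forces in N, time in s.
With the tool pointing down it reaches from about 0.375 to 0.9 m from the base axis. Payload 3.1 kg.
Tool frame: the origin (TCP) lies midway between the tips of the shut fingers; the grasp point (between the pads) lies 19 mm behind it; z points along the fingers, y is the direction in which the jaws open and shut (so a half turn about z gives the same grasp; the last joint's range is limited). The gripper opens to 85 mm and grips with 20 to 120 N. Pads are 22 mm wide; open, the fingers measure 114 mm over their backs; the gripper's body (76 mm by 85 mm) begins 54 mm behind the grasp point. The pads swing forward as they close: fully open they stand 13 mm farther back than shut.
Start: joints at [-1.425, 0.527, 1.433, -0, 1.181, -0.178], TCP at [0.199, -0.592, 0.208] pointing down, gripper open.
Joint ranges: [-3.08, 3.08], [-0.75, 2.2], [0.22, 2.44], [-1.43, 4.57], [0, 2.65], [-2.85, 2.85]. Speed limits (rad/s): [2.79, 2.79, 3.14, 3.14, 3.14, 3.14].

## Interface

Orientations are given as a unit quaternion [x, y, z, w].
In Python, from station import manip gives the robot as it stands.
- The arm moves only by the tool servo_tool, never from a script. Its argument "motion" is a list of rows, each a list of 7 numbers: the shift along the tool's x, y, z in mm, then the turn, a rotation vector about the tool's x, y, z in rad, then the opening, from -1 (shut) to 1 (fully open), so that 0 is half open. In form: [[x, y, z, rx, ry, rz, hand], ...]. A call has 1 to 12 rows; each row shifts and turns the pose as measured when the row begins, along the tool's axes as they then stand; what a row does not reach is not made up. A row lasts 1/12 s, in which the tool goes at most 41.7 mm and 7.16 degrees, less where a joint would pass 70% of its speed; a pose out of reach is approached as far as the arm can. A call with a gripper value outside its range is refused whole. The fingers move at their own pace and stop on an object; "grip_force" is the grip in N (left out, the last holds). Time passes only in rows, so rows that do not move let the fingers close. It gives the time, the measured TCP pose, the force and the opening at its end, in the units of the state.
- manip.sense(): the state, without advancing time (a new reading comes with each control period).
- manip.snapshot(name): name is "scene" or "top" or "wrist"; returns a dict with "frame" (480x640x3 uint8, red, green, blue), "mtx" (3x3 intrinsics, pixels), "world_from_camera" (4x4, takes a point from camera to world coordinates). Camera axes: x right, y up, looking along -z (the intrinsics and any distortion apply to the point x, -y, -z); pixel columns grow to the right and rows downward; lengths in m; the calibration is good to about 2 mm. The wrist camera is an equidistant fisheye: a pixel r from the principal point sees the ray r / f radians off the axis. A picture is of the moment at which its call begins. There is no depth.
- manip.sign_off(): hands the job in, once; it reports no verdict.
The state is a dict: "t": time; "q": joint angles; "qd": joint speeds; "tau": joint torques, N m; "tcp_pos": TCP position; "tool_rot": TCP orientation; "force": force on the tool from outside, world axes, zero at the start; "ft_torque": the same for the moment, N m; "finger_gap": opening from 0.0 (shut) to 1.0 (fully open).
Only numpy, scipy, OpenCV 4.12 (cv2) and the standard library are available. Lean on these libraries where they do the work, as an engineer would, in place of code of your own. Each camera call takes 0.05 s, during which the arm holds its last target.

## Task

Lift the toothed wooden rail out of the plywood cradle by one end, stand it on its teeth in the middle of the cork mat and let go of it. Then take it again by its middle and lower it, without dropping it, into the slotted base board so that all five teeth go into their slots and the rail is fully home, and let go. Leave the other things on the bench where they are.

Things in the scene. Friction and masses are not known exactly. Their poses are not given: they have to be found in the camera images.
- rail_mid (a point): Toothed rail of a tool rest, pale wood, 170 g: a bar 190 mm long (x), 26 thick (y), 40 high, five teeth 28 mm long below it, five ridges 6 mm high on top; 74 mm high in all. Point: its centre, 37 mm above the teeth's tips, z up; the bar runs from 9 mm below to 31 mm above it. Both ends alike: fits either way round. Starts standing in the cradle; stands freely on its teeth on a flat surface.
- rail: The same rail; this origin lies between the teeth's tips, 37 mm below its centre point. The five teeth are at x = -72, -36, 0, 36, 72 mm, each 18 mm (x) by 24 mm (y), 28 mm long, tapered over the last 8 mm to 12 by 18 mm.
- cradle_floor (a point): Fixed plywood cradle: two upright cheeks 90 mm long (x), 16 thick, tops 78 mm above the bench, inside faces at y = +-17 mm, on a plate 90 x 100 x 6 mm. The rail stands along x between them, all but its top 2 mm hidden in the middle; its ends stick out 50 mm (its place varies by 6 mm). Point: centre of the floor's upper face, 6 mm above the bench; z up.
- mat_top (a point): Fixed cork mat lying on the bench, 210 mm (x) by 110 mm (y), 4 mm thick, free of clutter. Point: centre of its upper face, z up.
- base_seat (a point): Fixed wooden base board, 230 mm (x) by 100 mm (y), 36 mm thick, with five slots along x at -72, -36, 0, 36, 72 mm, each 21.5 mm (x) by 27.5 mm (y), 31 mm deep. Point: centre of the board's upper face, 36 mm above the bench; z up. When the rail is fully home its bar lies on this face and its centre is 9 mm above this point.
- base: The same base board; origin under its centre, on the bench. At each end two posts stand on it, 40 mm high, 16 mm thick, from x = 52 to 98 mm either side, leaving a groove 32 mm wide (y = +-16 mm) for the rail's end. Between the posts, 104 mm of the rail's middle stays open for the fingers.
- cup: Bystander: clay cup, 70 mm across, 75 mm high; origin under its centre.
- offcut: Bystander: dark wood block 120 x 60 x 35 mm; origin under its centre.
- bowl: Bystander: white bowl, 100 mm across, 50 mm high; origin under its centre.
- jar: Bystander: clear jar with a lid, 64 mm across, 85 mm high; origin under its centre.
- strip: Bystander: plain wood strip without teeth, 190 x 26 x 40 mm, lying at the side; origin under its centre.
- mallet: Bystander: hammer lying flat along its x axis at the side.
Things that resemble listed ones, but are neither listed nor needed, are in the scene too. Leave any blue look-alike of the rail alone.

How it is judged:
On the way, in this order (a step that is already met when the one before it is completed fails the run):
1. the rail stands upright on its teeth on the cork mat, its centre within 45 mm (along the mat) and 35 mm (across) of the mat's centre, let go (x of rail_mid in the frame of mat_top between -0.045 and 0.045 m and y of rail_mid in the frame of mat_top between -0.035 and 0.035 m and z of rail_mid in the frame of mat_top between 0.034 and 0.04 m and angle between rail_mid's own z axis and vertical below 0.1 rad and contact force between the fingers and rail below 0.1 N and linear speed of rail below 0.03 m/s), for 0.15 s.
2. the rail, held in the fingers, is down in the base's slots to within 12 mm of home (horizontal distance between rail_mid and base_seat below 0.004 m and angle between the x axis of rail_mid and the x axis of base_seat, either way round below 0.05 rad and angle between rail_mid's own z axis and vertical below 0.05 rad and z of rail_mid in the frame of base_seat below 0.021 m and contact force between the fingers and rail above 0.5 N), for 0.05 s.
At the end, for the whole second after the job is handed in: The rail is fully home in the base board, all five teeth in their slots: its centre within 4 mm of the seat's centre in plan and within 3 mm of the home height, in line and upright within 0.05 rad, at rest and released (horizontal distance between rail_mid and base_seat below 0.004 m and angle between the x axis of rail_mid and the x axis of base_seat, either way round below 0.05 rad and angle between rail_mid's own z axis and vertical below 0.05 rad and z of rail_mid in the frame of base_seat between 0.006 and 0.012 m and linear speed of rail below 0.02 m/s and contact force between the fingers and rail below 0.1 N); the robot touches nothing.
It fails at once if a bystander is moved more than 30 mm (distance of any of cup, offcut, bowl, jar, strip, mallet from where it was at the start of the episode above 0.03 m).
It also fails if it takes over 67 s, if anything falls off the work surface, if the arm or the gripper's body presses on something with over 40 N, if the wrist force passes 120 N, or if a joint passes its speed limit or range.

## Working session

There is one attempt and no reset: what is moved stays moved. The work goes in short steps, Python scripts to look and compute and a tool call to move; the robot and the scene stay as the last step left them, time stands still between calls to the robot, and variables do not carry over. Pictures are saved under pics/ and viewed, and the job is handed in when it is done.

Besides the shell and the picture viewer there is one more tool, called after "Call:" in YAML: its name, and indented under it one key for each argument. servo_tool: Moves the arm, as the interface text tells. Its arguments: {"type":"object","properties":{"motion":{"type":"array"},"grip_force":{"type":"number"}},"required":["motion"]}

```bash
ls; mkdir -p pics
python3 - <<'E'
from station import manip
import cv2,numpy as np
for n in("scene","top","wrist"):
    s=manip.snapshot(n);cv2.imwrite(f"pics/{n}0.png",s["frame"][:,:,::-1]);np.savez(f"pics/{n}0.npz",**s)
    print(n,s["mtx"].round(1).tolist(),s["world_from_camera"].round(3).tolist(),[k for k in s])
print(manip.sense())
E
```

```text
pics
scene [[579.4, 0.0, 322.3], [0.0, 579.4, 240.1], [0.0, 0.0, 1.0]] [[0.205, -0.687, 0.698, 1.625], [0.979, 0.137, -0.152, -0.239], [0.009, 0.714, 0.7, 1.188], [0.0, 0.0, 0.0, 1.0]] ['frame', 'mtx', 'world_from_camera']
top [[622.0, 0.0, 311.2], [0.0, 622.0, 241.1], [0.0, 0.0, 1.0]] [[-0.008, 0.997, -0.076, 0.39], [-1.0, -0.007, 0.011, 0.01], [0.01, 0.076, 0.997, 1.891], [0.0, 0.0, 0.0, 1.0]] ['frame', 'mtx', 'world_from_camera']
wrist [[371.6, 0.0, 316.5], [0.0, 371.6, 238.3], [0.0, 0.0, 1.0]] [[0.318, 0.916, 0.246, 0.261], [-0.948, 0.308, 0.08, -0.57], [-0.002, -0.259, 0.966, 0.374], [0.0, 0.0, 0.0, 1.0]] ['frame', 'mtx', 'world_from_camera']
{'t': 0.15, 'q': array([-1.42549196e+00,  5.28276546e-01,  1.43358522e+00, -7.69967170e-06,
        1.18142466e+00, -1.78506694e-01]), 'qd': array([-0.00206567, -0.00153429, -0.00484178, -0.00043038,  0.00017357,
       -0.00080772]), 'tau': array([ 5.29621957e-04, -4.42745912e+01, -1.78274989e+01, -2.35380076e-04,
        5.62089379e-03,  5.56323321e-08]), 'tcp_pos': array([ 0.19879985, -0.59192641,  0.20765101]), 'tool_rot': array([ 9.86921315e-01,  1.61200496e-01,  1.04987579e-05, -8.46831335e-04]), 'force': array([ 0.53671423,  0.60374021, -0.2314048 ]), 'ft_torque': array([ 0.02976583, -0.0038409 ,  0.00941074]), 'finger_gap': 0.9977142253648082}
```

View pics/scene0.png

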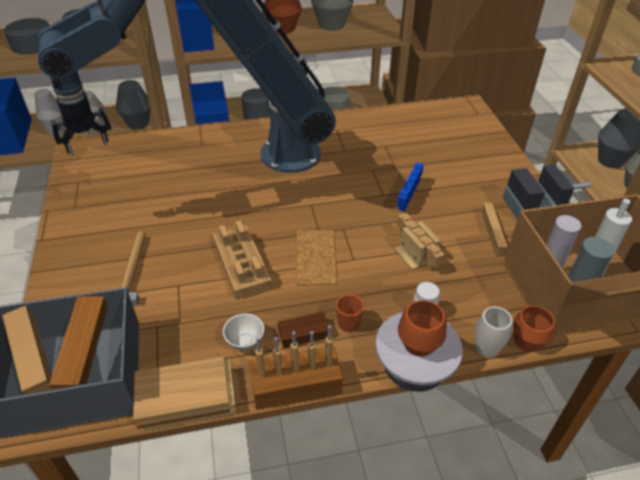

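View pics/top0.png

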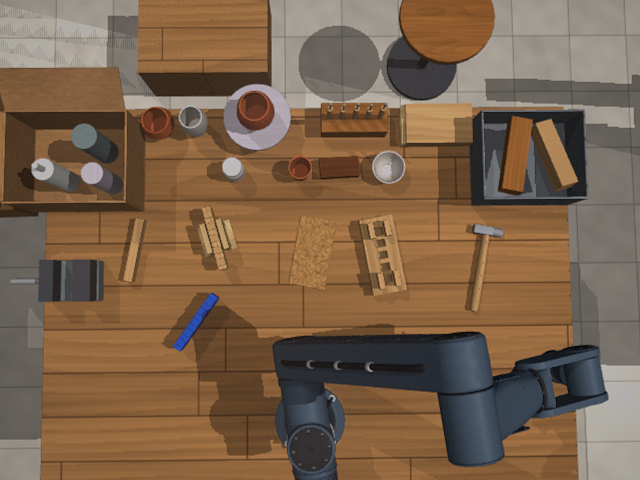

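View pics/wrist0.png

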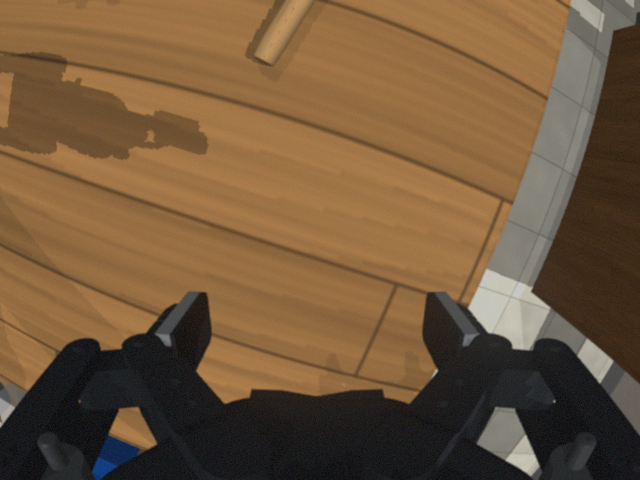

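The top view shows the cradle with the rail at about (215,238), the mat at (313,252), the base board at (383,255) and the blue look-alike at (196,322). I'll enlarge these areas to measure corners.

```bash
cat > h.py <<'E'
import numpy as np,cv2
def ray(s,uv,fish=False):
    K=s["mtx"];T=s["world_from_camera"];x=(uv[0]-K[0,2])/K[0,0];y=(uv[1]-K[1,2])/K[1,1]
    if fish:
        r=np.hypot(x,y);k=np.sin(r)/max(r,1e-9);d=np.array([x*k,-y*k,-np.cos(r)])
    else:d=np.array([x,-y,-1.])
    return T[:3,3],T[:3,:3]@d
def plane(s,uv,z,fish=False):
    o,d=ray(s,uv,fish);return o+d*(z-o[2])/d[2]
def proj(s,P,fish=False):
    T=s["world_from_camera"];p=T[:3,:3].T@(np.array(P)-T[:3,3]);K=s["mtx"];v=np.array([p[0],-p[1],-p[2]])
    if fish:
        rr=np.hypot(v[0],v[1]);th=np.arctan2(rr,v[2]);q=v[:2]/max(rr,1e-9)*th
    else:q=v[:2]/v[2]
    return q*K[0,0]+K[:2,2]
def load(n):return dict(np.load(f"pics/{n}.npz"))
E
python3 - <<'E'
import cv2
a=cv2.imread("pics/top0.png")[195:310,180:420]
cv2.imwrite("pics/topz.png",cv2.resize(a,None,fx=3.33,fy=3.33,interpolation=cv2.INTER_CUBIC))
a=cv2.imread("pics/scene0.png")[200:300,200:460]
cv2.imwrite("pics/scenez.png",cv2.resize(a,None,fx=3,fy=3,interpolation=cv2.INTER_CUBIC))
E
```

```text
(no output)
```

View pics/topz.png

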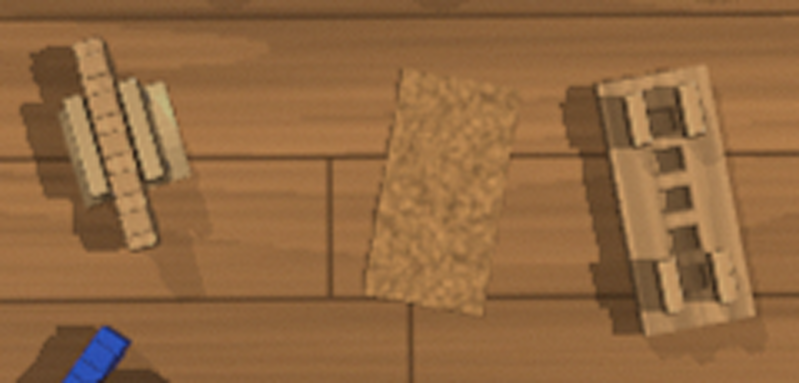

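View pics/scenez.png

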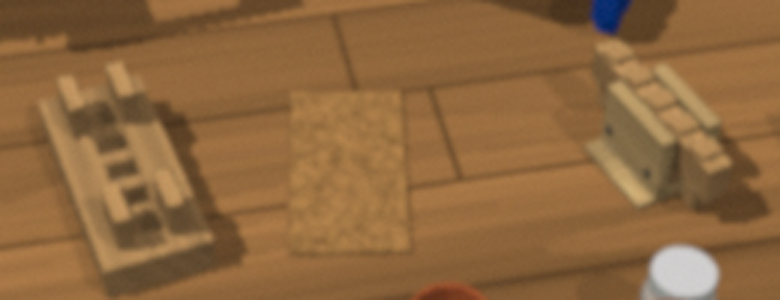

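Run:
```python
from h import *
s=load("top0");
def m(name,c,z,T=s,o=(180,195),f=3.33):
    P=np.array([plane(T,(u/f+o[0],v/f+o[1]),z)[:2] for u,v in c])
    ax=(P[0]+P[1]-P[2]-P[3])/2
    print(name,P.mean(0).round(4),"yaw",np.degrees(np.arctan2(ax[1],ax[0])).round(1),"len",np.linalg.norm(ax).round(4),np.linalg.norm((P[0]+P[3]-P[1]-P[2])/2).round(4))
m("rail",[(75,42),(100,38),(157,243),(132,250)],.08)
m("mat",[(402,68),(520,90),(484,315),(367,294)],.004)
m("base",[(598,83),(706,66),(755,315),(647,335)],.036)
s2=load("scene0")
g=lambda n,c,z:m(n,c,z,s2,(200,200),3)
g("mat2",[(290,253),(412,250),(405,91),(291,91)],.004)
g("rail2",[(707,170),(730,160),(622,40),(598,48)],.077)
g("base2",[(108,270),(213,238),(140,80),(40,100)],.036)
```

```text
rail [0.5388 0.2715] yaw 15.5 len 0.1887 0.0223
mat [ 0.4986 -0.016 ] yaw -9.4 len 0.2086 0.109
base [ 0.4881 -0.2248] yaw 10.1 len 0.2291 0.0987
mat2 [ 0.5041 -0.0108] yaw -10.6 len 0.2108 0.1116
rail2 [0.5478 0.2754] yaw 14.9 len 0.1798 0.0263
base2 [ 0.4943 -0.2204] yaw 10.5 len 0.2251 0.0968
```

```bash
cat >> h.py <<'E'
from scipy.spatial.transform import Rotation as R
def delta(st,pos,yaw_deg):
    """tool-frame shift mm and rotvec to reach pos with tool down, tool x at yaw"""
    r=R.from_quat(st["tool_rot"]); a=np.radians(yaw_deg)
    g=R.from_matrix(np.array([[np.cos(a),np.sin(a),0],[np.sin(a),-np.cos(a),0],[0,0,-1]]))
    d=r.inv().apply(np.array(pos)-st["tcp_pos"])*1000
    w=(r.inv()*g).as_rotvec()
    return d.round(1),w.round(4)
def D(pos,yaw):
    from station import manip
    st=manip.sense();d,w=delta(st,pos,yaw);print("t",round(st["t"],2),"d",d,"w",w,"tcp",st["tcp_pos"].round(4),"F",st["force"].round(1),"gap",round(st["finger_gap"],3))
def snap(n,f):
    from station import manip
    s=manip.snapshot(n);cv2.imwrite(f"pics/{f}.png",s["frame"][:,:,::-1]);np.savez(f"pics/{f}.npz",**s);return s
E
python3 -c "
from h import *
D((.47,-.225,.25),10)"
```

```text
t 0.15 d [ 373.9 -261.6  -41.8] w [-0.0017 -0.0002  0.1493] tcp [ 0.1988 -0.5919  0.2077] F [ 0.5  0.6 -0.2] gap 0.998
```

Call:
servo_tool:
  motion:
    - [31, -22, -4, 0, 0, 0.013, 1]
    - [31, -22, -4, 0, 0, 0.013, 1]
    - [31, -22, -4, 0, 0, 0.013, 1]
    - [31, -22, -4, 0, 0, 0.013, 1]
    - [31, -22, -4, 0, 0, 0.013, 1]
    - [31, -22, -4, 0, 0, 0.013, 1]
    - [31, -22, -4, 0, 0, 0.013, 1]
    - [31, -22, -4, 0, 0, 0.013, 1]
    - [31, -22, -4, 0, 0, 0.013, 1]
    - [31, -22, -4, 0, 0, 0.013, 1]
    - [31, -22, -4, 0, 0, 0.013, 1]
    - [31, -22, -4, 0, 0, 0.013, 1]

```text
t: 1.15
tcp_pos: [0.4997, -0.2368, 0.2522]
tool_rot: [0.997, 0.072, -0.003, -0.002]
force: [0.5, -0.4, 1.0]
finger_gap: 0.999
```

```bash
python3 -c "
from h import *
D((.47,-.225,.25),10)"
```

```text
t 1.15 d [-27.7 -15.9   2.4] w [-0.0051  0.0049 -0.0308] tcp [ 0.4997 -0.2368  0.2522] F [ 0.5 -0.4  1. ] gap 0.999
```

Call:
servo_tool:
  motion:
    - [-28, -15, 2, -0.005, 0.005, -0.03, 1]
    - [0, 0, 0, 0, 0, 0, 1]
    - [0, 0, 0, 0, 0, 0, 1]

```text
t: 1.4
tcp_pos: [0.4732, -0.2153, 0.2483]
tool_rot: [0.996, 0.095, -0.0, -0.003]
force: [1.3, 0.3, 0.5]
finger_gap: 1.002
```

```bash
python3 -c "
from h import *
snap('wrist','wb');D((.47,-.015,.25),-10)"
```

```text
t 1.45 d [  36.  -196.2   -0.8] w [-0.008   0.0047  0.3636] tcp [ 0.4716 -0.2144  0.2476] F [-0.7  0.7 -0.1] gap 0.998
```

View pics/wb.png

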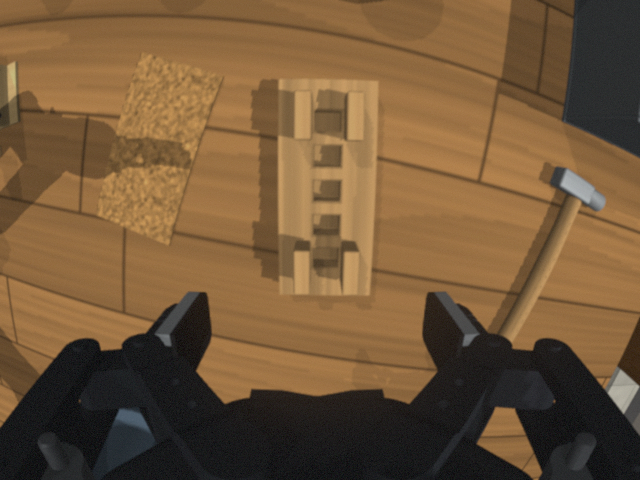

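The base is fully in view: corners near (279,80), (379,80), (371,296), (278,295), and the open slots near x=327, rows 155/190/225. The mat is at left. I'll enlarge.

Run:
```python
import cv2
a=cv2.imread("pics/wb.png")[70:305,265:390]
cv2.imwrite("pics/wbz.png",cv2.resize(a,None,fx=2.5,fy=2.5,interpolation=cv2.INTER_CUBIC))
a=cv2.imread("pics/wb.png")[45:250,90:230]
cv2.imwrite("pics/wbm.png",cv2.resize(a,None,fx=2.5,fy=2.5,interpolation=cv2.INTER_CUBIC))
```

```text
(no output)
```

View pics/wbz.png

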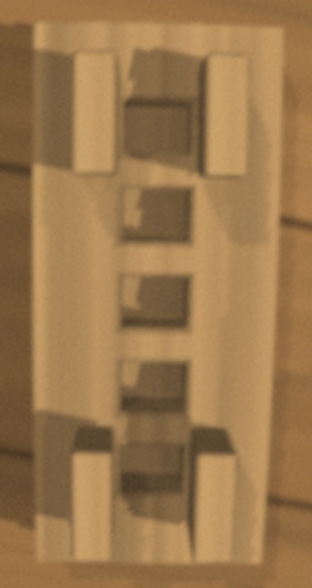

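View pics/wbm.png

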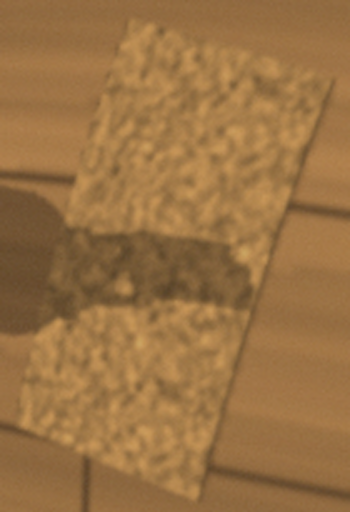

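Run:
```python
from h import *
s=load("wb")
def m(name,c,z,o,f=2.5):
    P=np.array([plane(s,(u/f+o[0]-.3,v/f+o[1]-.3),z,True)[:2] for u,v in c])
    ax=(P[0]+P[1]-P[2]-P[3])/2
    print(name,P.mean(0).round(4),"yaw",np.degrees(np.arctan2(ax[1],ax[0])).round(1),"len",np.linalg.norm(ax).round(4),np.linalg.norm((P[0]+P[3]-P[1]-P[2])/2).round(4))
o=(265,70)
m("base",[(34,23),(283,28),(263,562),(36,561)],.036,o)
m("slot+",[(121,187),(192,188),(191,243),(120,241)],.036,o)
m("slot0",[(120,275),(190,276),(190,328),(120,327)],.036,o)
m("slot-",[(119,360),(188,361),(187,413),(119,411)],.036,o)
m("mat",[(128,20),(332,80),(199,500),(20,425)],.004,(90,45))
```

```text
base [ 0.489  -0.2205] yaw 10.2 len 0.2298 0.1007
slot+ [ 0.5247 -0.214 ] yaw 10.0 len 0.0223 0.0287
slot0 [ 0.4896 -0.2204] yaw 11.1 len 0.0216 0.0287
slot- [ 0.4544 -0.2267] yaw 10.7 len 0.0221 0.0287
mat [ 0.4995 -0.0115] yaw -9.8 len 0.2084 0.1095
```

```bash
python3 -c "
from h import *
D((.52,.27,.25),15)"
```

```text
t 1.45 d [ 138.6 -466.7    1.3] w [-0.0088  0.0028 -0.0727] tcp [ 0.4716 -0.2144  0.2476] F [-0.7  0.7 -0.1] gap 0.998
```

Call:
servo_tool:
  motion:
    - [11, -38, 0, 0, 0, -0.006, 1]
    - [11, -38, 0, 0, 0, -0.006, 1]
    - [11, -38, 0, 0, 0, -0.006, 1]
    - [11, -38, 0, 0, 0, -0.006, 1]
    - [11, -38, 0, 0, 0, -0.006, 1]
    - [11, -38, 0, 0, 0, -0.006, 1]
    - [11, -38, 0, 0, 0, -0.006, 1]
    - [11, -38, 0, 0, 0, -0.006, 1]
    - [11, -38, 0, 0, 0, -0.006, 1]
    - [11, -38, 0, 0, 0, -0.006, 1]
    - [11, -38, 0, 0, 0, -0.006, 1]
    - [11, -38, 0, 0, 0, -0.006, 1]

```text
t: 2.45
tcp_pos: [0.5162, 0.2588, 0.2505]
tool_rot: [0.993, 0.115, 0.002, 0.001]
force: [1.6, -0.0, 0.1]
finger_gap: 1.002
```

```bash
python3 -c "
from h import *
D((.52,.27,.25),15)"
```

```text
t 2.45 d [  6.3 -10.    0.5] w [ 0.002  -0.004  -0.0322] tcp [0.5162 0.2588 0.2505] F [ 1.6 -0.   0.1] gap 1.002
```

Call:
servo_tool:
  motion:
    - [6, -8, 0, 0, -0.003, -0.032, 1]
    - [0, 0, 0, 0, 0, 0, 1]
    - [0, 0, 0, 0, 0, 0, 1]

```text
t: 2.7
tcp_pos: [0.5221, 0.2746, 0.2502]
tool_rot: [0.991, 0.134, 0.002, -0.0]
force: [0.7, -0.3, 0.7]
finger_gap: 1.0
```

```bash
python3 -c "
from h import *
s=snap('wrist','wr');D((.52,.27,.25),15)
a=cv2.imread('pics/wr.png')[40:320,220:440]
cv2.imwrite('pics/wrz.png',cv2.resize(a,None,fx=2.1,fy=2.1,interpolation=cv2.INTER_CUBIC))"
```

```text
t 2.75 d [-3.2  3.3  0.2] w [ 0.0001 -0.0036  0.0068] tcp [0.5222 0.274  0.2502] F [0.2 0.1 0.8] gap 1.0
```

View pics/wrz.png

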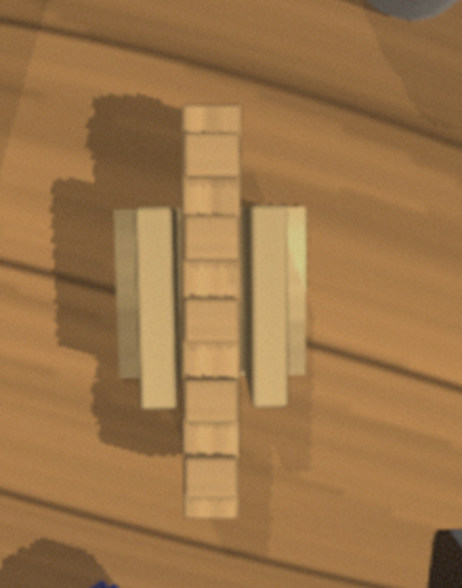

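The rail sits centred in the cradle (far end near zoom row 105, near end near 518, columns 184–240), with its five ridges on top.

Run:
```python
from h import *
s=load("wr")
def m(name,c,z,o=(220,40),f=2.1):
    P=np.array([plane(s,(u/f+o[0]-.3,v/f+o[1]-.3),z,True)[:2] for u,v in c])
    ax=(P[0]+P[1]-P[2]-P[3])/2
    print(name,P.mean(0).round(4),"yaw",np.degrees(np.arctan2(ax[1],ax[0])).round(1),"len",np.linalg.norm(ax).round(4),np.linalg.norm((P[0]+P[3]-P[1]-P[2])/2).round(4))
m("rail",[(184,105),(240,105),(238,518),(186,518)],.074)
m("ridges",[(184,133),(240,134),(238,497),(186,497)],.08)
```

```text
rail [0.5417 0.277 ] yaw 15.6 len 0.1888 0.0244
ridges [0.5415 0.277 ] yaw 15.6 len 0.1626 0.0239
```

```bash
python3 -c "
from h import *
D((.611,.2964,.13),15.6)"
```

```text
t 2.75 d [ 91.1   2.  120.6] w [ 0.0001 -0.0036 -0.0037] tcp [0.5222 0.274  0.2502] F [0.2 0.1 0.8] gap 1.0
```

Call:
servo_tool:
  motion:
    - [18, 0, 24, 0, 0, 0, 1]
    - [18, 0, 24, 0, 0, 0, 1]
    - [18, 0, 24, 0, 0, 0, 1]
    - [18, 0, 24, 0, -0.004, -0.004, 1]
    - [15, 2, 20, 0, 0, 0, 1]
    - [0, 0, 0, 0, 0, 0, 1]

```text
t: 3.25
tcp_pos: [0.6138, 0.2814, 0.134]
tool_rot: [0.992, 0.127, 0.002, 0.002]
force: [0.4, -1.1, -1.3]
finger_gap: 1.0
```

```bash
python3 -c "
from h import *
D((.611,.2964,.032),15.6)"
```

```text
t 3.25 d [  0.8 -15.6 102. ] w [ 0.0038 -0.0029 -0.0173] tcp [0.6138 0.2814 0.134 ] F [ 0.4 -1.1 -1.3] gap 1.0
```

Call:
servo_tool:
  motion:
    - [1, -14, 0, 0.004, -0.003, -0.017, 1]
    - [0, 0, 0, 0, 0, 0, 1]
    - [0, 0, 0, 0, 0, 0, 1]

```text
t: 3.5
tcp_pos: [0.6109, 0.2906, 0.134]
tool_rot: [0.991, 0.132, -0.002, 0.0]
force: [0.4, 0.0, 0.5]
finger_gap: 1.003
```

```bash
python3 -c "
from h import *
D((.611,.2964,.032),15.6)"
```

```text
t 3.5 d [  2.1  -5.6 102. ] w [ 0.      0.0047 -0.0066] tcp [0.6109 0.2906 0.134 ] F [0.4 0.  0.5] gap 1.003
```

Call:
servo_tool:
  motion:
    - [2, -6, 15, 0, 0.004, -0.007, 1]
    - [0, 0, 20, 0, 0, 0, 1]
    - [0, 0, 20, 0, 0, 0, 1]
    - [0, 0, 15, 0, 0, 0, 1]
    - [0, 0, 0, 0, 0, 0, 1]

```text
t: 3.92
tcp_pos: [0.6135, 0.2981, 0.0737]
tool_rot: [0.991, 0.137, 0.007, -0.001]
force: [-0.1, -0.1, -0.4]
finger_gap: 1.0
```

```bash
python3 -c "
from h import *
D((.611,.2964,.032),15.6)"
```

```text
t 3.92 d [-3.5  1.  41.6] w [ 0.0001 -0.0151  0.0016] tcp [0.6135 0.2981 0.0737] F [-0.1 -0.1 -0.4] gap 1.0
```

Call:
servo_tool:
  motion:
    - [-2, 0, 14, 0, -0.014, 0, 1]
    - [0, 1, 14, 0, 0, 0, 1]
    - [0, 0, 10, 0, 0, 0, 1]
    - [0, 0, 0, 0, 0, 0, 1]
    - [0, 0, 0, 0, 0, 0, 1]

```text
t: 4.33
tcp_pos: [0.6137, 0.2975, 0.0382]
tool_rot: [0.991, 0.137, 0.004, -0.0]
force: [-0.2, -0.0, 0.1]
finger_gap: 0.999
```

```bash
python3 -c "
from h import *
s=snap('wrist','wg');D((.611,.2964,.032),15.6)"
```

```text
t 4.38 d [-2.7  0.4  6. ] w [ 0.0001 -0.0067  0.0025] tcp [0.6134 0.2975 0.0381] F [-0.6  0.1  0.1] gap 1.0
```

View pics/wg.png

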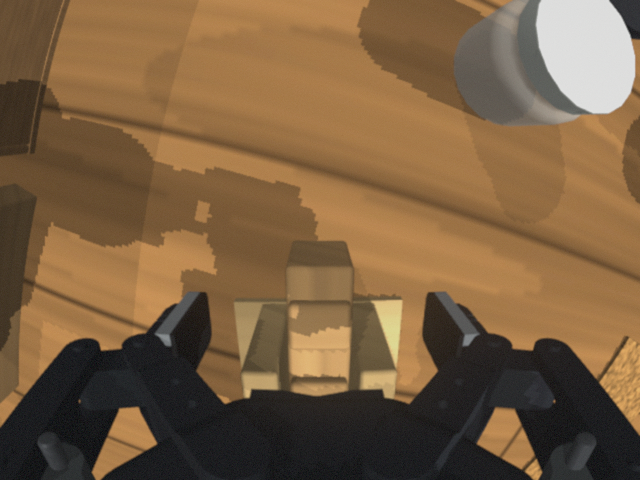

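Call:
servo_tool:
  motion:
    - [-2, 0, 6, 0, -0.006, 0, 1]
    - [0, 0, 0, 0, 0, 0, 1]
    - [0, 0, 0, 0, 0, 0, -1]
    - [0, 0, 0, 0, 0, 0, -1]
    - [0, 0, 0, 0, 0, 0, -1]
    - [0, 0, 0, 0, 0, 0, -1]
    - [0, 0, 0, 0, 0, 0, -1]
    - [0, 0, 0, 0, 0, 0, -1]
    - [0, 0, 0, 0, 0, 0, -1]
    - [0, 0, 0, 0, 0, 0, -1]
  grip_force: 100

```text
t: 5.22
tcp_pos: [0.6133, 0.2973, 0.0341]
tool_rot: [0.991, 0.137, 0.002, -0.0]
force: [0.5, 1.0, -0.5]
finger_gap: 0.275
```

```bash
python3 -c "
from h import *
D((.611,.2964,.14),15.6)"
```

```text
t 5.22 d [  -1.9    0.3 -106. ] w [ 0.0002 -0.0048  0.0025] tcp [0.6133 0.2973 0.0341] F [ 0.5  1.  -0.5] gap 0.275
```

Call:
servo_tool:
  motion:
    - [0, 0, -5, 0, 0, 0, -1]
    - [0, 0, -8, 0, 0, 0, -1]
    - [0, 0, -12, 0, 0, 0, -1]
    - [0, 0, -12, 0, 0, 0, -1]
    - [0, 0, -12, 0, 0, 0, -1]
    - [0, 0, -12, 0, 0, 0, -1]
    - [0, 0, -12, 0, 0, 0, -1]
    - [0, 0, -12, 0, 0, 0, -1]
    - [0, 0, -12, 0, 0, 0, -1]
    - [0, 0, -12, 0, 0, 0, -1]
    - [0, 0, -12, 0, 0, 0, -1]
    - [0, 0, 0, 0, 0, 0, -1]

```text
t: 6.22
tcp_pos: [0.6133, 0.2976, 0.1707]
tool_rot: [0.991, 0.137, 0.005, -0.001]
force: [0.9, -0.6, -2.9]
finger_gap: 0.277
```

```bash
python3 -c "
from h import *
snap('wrist','wl');s=snap('scene','sl');D((.611,.2964,.14),15.6)
a=cv2.imread('pics/sl.png')[120:300,330:490];a=cv2.resize(a,None,fx=3,fy=3,interpolation=cv2.INTER_CUBIC)
cv2.imwrite('pics/slz.png',a)"
```

```text
t 6.32 d [-1.2  0.4 28.1] w [ 0.0001 -0.0058  0.0026] tcp [0.6119 0.2971 0.1681] F [-0.  -0.3 -2.9] gap 0.275
```

View pics/slz.png

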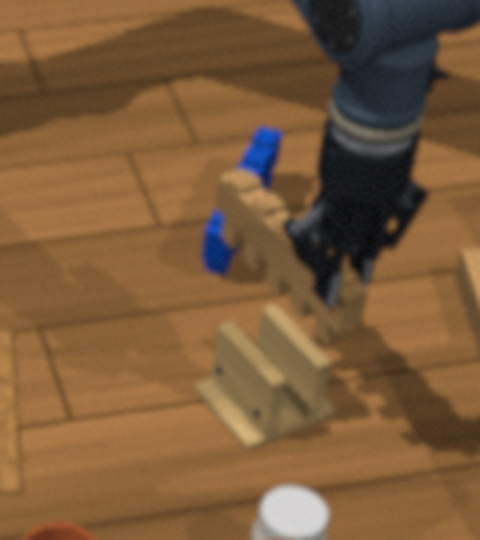

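View pics/wl.png

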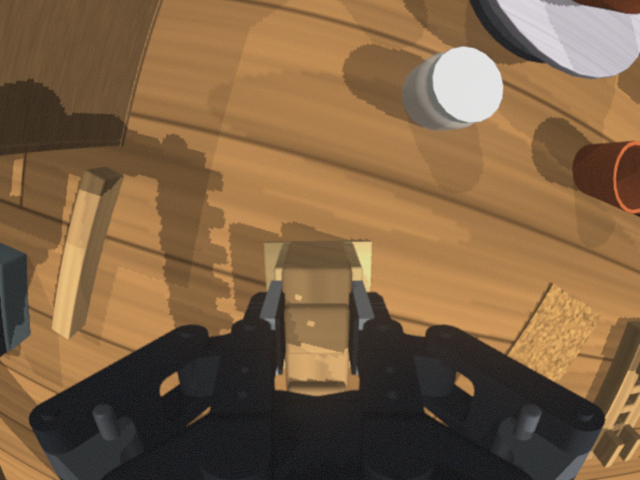

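Run:
```python
from h import *
s=load("sl");tcp=np.array([.6119,.2971,.1681]);a=np.radians(15.4);ex=np.array([np.cos(a),np.sin(a),0]);ey=np.array([-np.sin(a),np.cos(a),0])
c=tcp-ex*.074+np.array([0,0,-.028])
for x,z in((-.095,.068),(-.072,.074),(-.095,.028),(-.072,0),(-.036,0),(.072,0),(.095,.068),(.095,.028)):
    for y in(-.013,.013):
        p=proj(s,c+ex*x+ey*y+[0,0,z]);print(x,y,z,((p-[330,120])*3).round(0))
```

```text
-0.095 -0.013 0.068 [219. 172.]
-0.095 0.013 0.068 [243. 164.]
-0.072 -0.013 0.074 [234. 181.]
-0.072 0.013 0.074 [258. 173.]
-0.095 -0.013 0.028 [215. 206.]
-0.095 0.013 0.028 [238. 198.]
-0.072 -0.013 0 [225. 244.]
-0.072 0.013 0 [249. 236.]
-0.036 -0.013 0 [247. 267.]
-0.036 0.013 0 [270. 258.]
0.072 -0.013 0 [315. 340.]
0.072 0.013 0 [340. 331.]
0.095 -0.013 0.068 [343. 298.]
0.095 0.013 0.068 [368. 289.]
0.095 -0.013 0.028 [336. 333.]
0.095 0.013 0.028 [360. 324.]
```

```bash
python3 -c "
from h import *
D((.573,-.0244,.15),-10)"
```

```text
t 6.32 d [-124.8  298.9   17.4] w [-0.0012 -0.0058  0.4494] tcp [0.6119 0.2971 0.1681] F [-0.  -0.3 -2.9] gap 0.275
```

Call:
servo_tool:
  motion:
    - [-10, 25, 0, 0, 0, 0.035, -1]
    - [-10, 26, 0, 0, 0, 0.037, -1]
    - [-9, 27, 0, 0, 0, 0.037, -1]
    - [-8, 27, 0, 0, 0, 0.037, -1]
    - [-7, 28, 0, 0, 0, 0.037, -1]
    - [-6, 28, 0, 0, 0, 0.037, -1]
    - [-5, 28, 0, 0, 0, 0.037, -1]
    - [-4, 28, 0, 0, 0, 0.037, -1]
    - [-3, 28, 0, 0, 0, 0.037, -1]
    - [-2, 28, 0, 0, 0, 0.037, -1]
    - [-1, 24, 0, 0, 0, 0.037, -1]
    - [0, 10, 0, 0, 0, 0.02, -1]

```text
t: 7.32
tcp_pos: [0.5612, -0.0249, 0.1562]
tool_rot: [0.997, -0.081, -0.007, -0.002]
force: [0.2, -0.3, -2.3]
finger_gap: 0.274
```

```bash
python3 -c "
from h import *
D((.573,-.0244,.1),-10)"
```

```text
t 7.32 d [12.4 -2.3 56. ] w [-0.0018  0.0147  0.0117] tcp [ 0.5612 -0.0249  0.1562] F [ 0.2 -0.3 -2.3] gap 0.274
```

Call:
servo_tool:
  motion:
    - [11, 0, 18, 0, 0.014, 0.011, -1]
    - [0, 0, 18, 0, 0, 0, -1]
    - [0, 0, 14, 0, 0, 0, -1]
    - [0, 0, 0, 0, 0, 0, -1]
    - [0, 0, 0, 0, 0, 0, -1]

```text
t: 7.73
tcp_pos: [0.5709, -0.0292, 0.1027]
tool_rot: [0.996, -0.091, -0.001, -0.002]
force: [0.2, -0.3, -1.8]
finger_gap: 0.275
```

```bash
python3 -c "
from h import *
snap('scene','sm');D((.573,-.0244,.032),-10)
a=cv2.imread('pics/sm.png')[130:310,240:420];a=cv2.resize(a,None,fx=3.3,fy=3.3,interpolation=cv2.INTER_CUBIC)
cv2.imwrite('pics/smz.png',a)"
```

```text
t 7.78 d [ 1.7 -4.7 70.7] w [-0.003   0.0036 -0.0073] tcp [ 0.5707 -0.029   0.1027] F [ 0.1  0.2 -2. ] gap 0.279
```

View pics/smz.png

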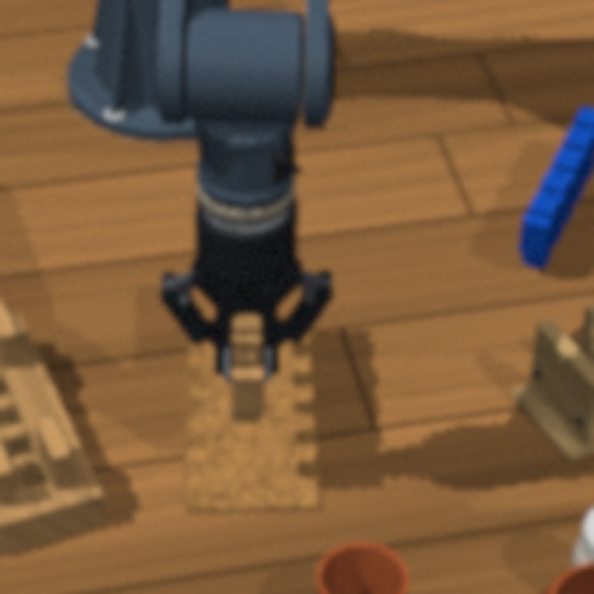

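The rail hangs above the mat (mat corners near zoom (188,508)/(320,505)) and looks level. I'll lower it.

Call:
servo_tool:
  motion:
    - [1, -4, 14, 0, 0.003, -0.007, -1]
    - [0, 0, 14, 0, 0, 0, -1]
    - [0, 0, 14, 0, 0, 0, -1]
    - [0, 0, 10, 0, 0, 0, -1]
    - [0, 0, 4, 0, 0, 0, -1]
    - [0, 0, 0, 0, 0, 0, -1]

```text
t: 8.28
tcp_pos: [0.5769, -0.023, 0.0499]
tool_rot: [0.996, -0.085, 0.005, -0.001]
force: [0.6, 0.5, -2.6]
finger_gap: 0.276
```

```bash
python3 -c "
from h import *
D((.573,-.0244,.032),-10)"
```

```text
t 8.28 d [-3.8  2.1 17.9] w [-0.0032 -0.0093  0.0036] tcp [ 0.5769 -0.023   0.0499] F [ 0.6  0.5 -2.6] gap 0.276
```

Call:
servo_tool:
  motion:
    - [-2, 1, 6, -0.003, -0.009, 0.003, -1]
    - [0, 0, 5, 0, 0, 0, -1]
    - [0, 0, 3, 0, 0, 0, -1]
    - [0, 0, 0, 0, 0, 0, -1]

```text
t: 8.62
tcp_pos: [0.5764, -0.0237, 0.0369]
tool_rot: [0.996, -0.087, 0.002, 0.0]
force: [0.9, 0.1, -1.1]
finger_gap: 0.278
```

```bash
python3 -c "
from h import *
D((.573,-.0244,.032),-10)"
```

```text
t 8.62 d [-3.3  1.3  4.9] w [ 0.0004 -0.0036  0.0008] tcp [ 0.5764 -0.0237  0.0369] F [ 0.9  0.1 -1.1] gap 0.278
```

Call:
servo_tool:
  motion:
    - [0, 0, 2, 0, -0.003, 0, -1]
    - [0, 0, 1, 0, 0, 0, -1]
    - [0, 0, 0, 0, 0, 0, -1]

```text
t: 8.87
tcp_pos: [0.5769, -0.024, 0.034]
tool_rot: [0.996, -0.087, 0.001, 0.0]
force: [0.9, 0.3, -1.5]
finger_gap: 0.282
```

```bash
python3 -c "
from h import *
D((.573,-.0244,.032),-10)"
```

```text
t 8.87 d [-3.8  1.1  2. ] w [ 0.0004 -0.0013  0.0006] tcp [ 0.5769 -0.024   0.034 ] F [ 0.9  0.3 -1.5] gap 0.282
```

Call:
servo_tool:
  motion:
    - [0, 0, 2, 0, 0, 0, -1]
    - [0, 0, 1, 0, 0, 0, -1]
    - [0, 0, 0, 0, 0, 0, -1]

```text
t: 9.12
tcp_pos: [0.5773, -0.0241, 0.0321]
tool_rot: [0.996, -0.087, 0.001, 0.0]
force: [-0.6, 0.0, -2.1]
finger_gap: 0.279
```

```bash
python3 -c "
from h import *
D((.573,-.0244,.032),-10)"
```

```text
t 9.12 d [-4.2  1.   0.1] w [ 0.0005 -0.0023  0.0004] tcp [ 0.5773 -0.0241  0.0321] F [-0.6  0.  -2.1] gap 0.279
```

Call:
servo_tool:
  motion:
    - [0, 0, 1, 0, 0, 0, -1]
    - [0, 0, 1, 0, 0, 0, -1]
    - [0, 0, 0, 0, 0, 0, -1]

```text
t: 9.37
tcp_pos: [0.5775, -0.0242, 0.0322]
tool_rot: [0.996, -0.087, 0.001, 0.0]
force: [-0.0, 0.6, -1.4]
finger_gap: 0.278
```

```bash
python3 -c "
from h import *
snap('wrist','wd');D((.573,-.0244,.032),-10)"
```

```text
t 9.42 d [-4.5  1.   0.1] w [ 0.0006 -0.0034  0.0005] tcp [ 0.5776 -0.0242  0.0322] F [ 0.6  0.3 -1.4] gap 0.273
```

View pics/wd.png

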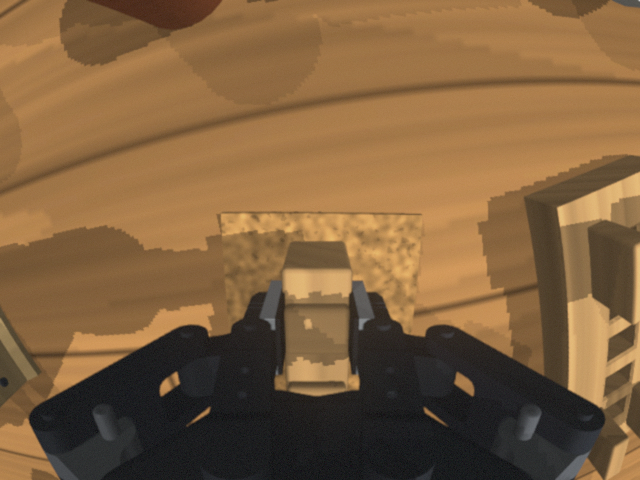

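Call:
servo_tool:
  motion:
    - [0, 0, 3, 0, 0, 0, -1]
    - [0, 0, 0, 0, 0, 0, -1]

```text
t: 9.58
tcp_pos: [0.5785, -0.0244, 0.0327]
tool_rot: [0.996, -0.087, 0.003, 0.001]
force: [0.4, -1.0, -1.5]
finger_gap: 0.277
```

```bash
python3 -c "
from h import *
D((.573,-.0244,.032),-10)"
```

```text
t 9.58 d [-5.5  1.   0.7] w [ 0.0008 -0.0056  0.0008] tcp [ 0.5785 -0.0244  0.0327] F [ 0.4 -1.  -1.5] gap 0.277
```

Call:
servo_tool:
  motion:
    - [0, 0, 4, 0, -0.005, 0, -1]

```text
t: 9.67
tcp_pos: [0.5798, -0.0246, 0.0316]
tool_rot: [0.996, -0.087, 0.002, 0.001]
force: [-7.7, 1.5, 44.4]
finger_gap: 0.273
```

```bash
python3 -c "
from h import *
from station import manip
print(manip.sense()['ft_torque'])
D((.573,-.0244,.032),-10)"
```

```text
[0.39335827 1.66576264 0.04022828]
t 9.67 d [-6.7  1.  -0.4] w [ 0.001  -0.0035  0.0009] tcp [ 0.5798 -0.0246  0.0316] F [-7.7  1.5 44.4] gap 0.273
```

Contact is confirmed (44 N), so I'll relax and release.

Call:
servo_tool:
  motion:
    - [0, 0, -1, 0, 0, 0, -1]
    - [0, 0, 0, 0, 0, 0, -1]
    - [0, 0, 0, 0, 0, 0, 0.2]
    - [0, 0, 0, 0, 0, 0, 0.6]
    - [0, 0, 0, 0, 0, 0, 0.6]
    - [0, 0, 0, 0, 0, 0, 0.6]
    - [0, 0, 0, 0, 0, 0, 0.6]

```text
t: 10.25
tcp_pos: [0.5805, -0.0249, 0.0317]
tool_rot: [0.996, -0.087, 0.002, 0.001]
force: [0.4, -0.2, 0.4]
finger_gap: 0.799
```

```bash
python3 -c "
from h import *
snap('wrist','we');D((.573,-.0244,.032),-10)"
```

```text
t 10.3 d [-7.4  0.9 -0.3] w [ 0.0011 -0.004   0.0007] tcp [ 0.5804 -0.0248  0.0317] F [-0.3 -0.  -1.2] gap 0.798
```

View pics/we.png

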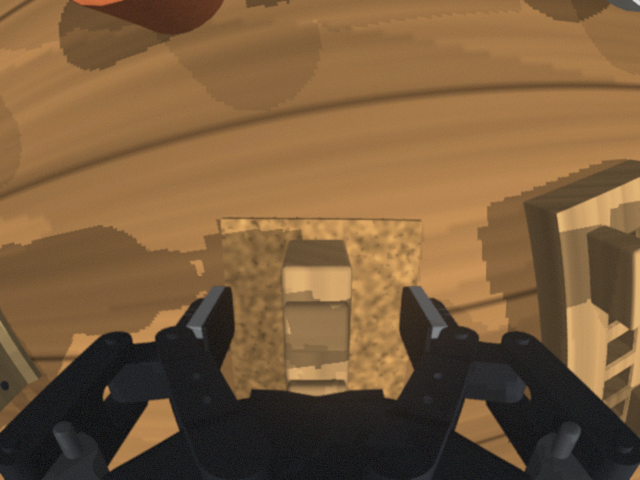

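The rail is free and standing upright on the mat. I'll rise and re-measure it from above.

Call:
servo_tool:
  motion:
    - [0, 0, -15, 0, 0, 0, 0.8]
    - [0, 0, -25, 0, 0, 0, 1]
    - [0, 0, -30, 0, 0, 0, 1]
    - [-4, 0, -30, 0, 0, 0, 1]
    - [-18, 0, -30, 0, 0, 0, 1]
    - [-18, 0, -30, 0, 0, 0, 1]
    - [-18, 0, -30, 0, 0, 0, 1]
    - [-18, -1, -20, 0, 0, 0, 1]
    - [-10, 0, 0, 0, 0, 0, 1]
    - [0, 0, 0, 0, 0, 0, 1]
    - [0, 0, 0, 0, 0, 0, 1]

```text
t: 11.22
tcp_pos: [0.4913, -0.0083, 0.2476]
tool_rot: [0.996, -0.087, -0.001, 0.0]
force: [0.2, -0.1, 0.4]
finger_gap: 1.001
```

```bash
python3 -c "
from h import *
s=snap('wrist','wm');D((.48,-.012,.25),-10)
a=cv2.imread('pics/wm.png')[50:320,210:430]
cv2.imwrite('pics/wmz.png',cv2.resize(a,None,fx=2.2,fy=2.2,interpolation=cv2.INTER_CUBIC))"
```

```text
t 11.27 d [-10.1   5.7  -2.9] w [ 0.0007  0.0034 -0.    ] tcp [ 0.491  -0.0082  0.2471] F [ 0.5  0.5 -0.3] gap 0.995
```

View pics/wmz.png

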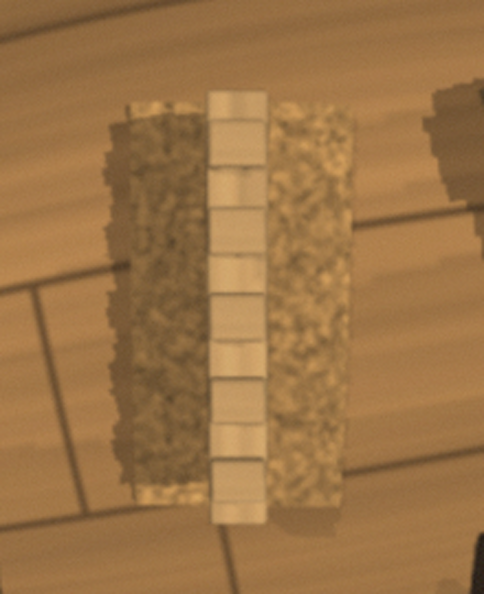

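```bash
python3 - <<'E'
from h import *
s=load("wm")
def m(name,c,z,o=(210,50),f=2.2):
    P=np.array([plane(s,(u/f+o[0]-.3,v/f+o[1]-.3),z,True)[:2] for u,v in c])
    ax=(P[0]+P[1]-P[2]-P[3])/2
    print(name,P.mean(0).round(4),"yaw",np.degrees(np.arctan2(ax[1],ax[0])).round(1),"len",np.linalg.norm(ax).round(4),np.linalg.norm((P[0]+P[3]-P[1]-P[2])/2).round(4))
m("rail",[(208,91),(267,90),(266,523),(211,524)],.072)
m("ridges",[(209,120),(267,120),(266,501),(211,502)],.078)
m("mat",[(127,103),(354,104),(341,506),(134,505)],.004)
print(np.degrees(R.from_quat([0.996,-0.087,0,0]).as_matrix()[:2,0]))
E
python3 -c "
from h import *
D((.5077,-.0126,.14),-9.6)"
```

```text
rail [ 0.508  -0.0115] yaw -9.8 len 0.1889 0.0246
ridges [ 0.5079 -0.0116] yaw -9.9 len 0.1628 0.0238
mat [ 0.5005 -0.011 ] yaw -10.4 len 0.2106 0.1122
[56.42807591 -9.93371026]
t 11.27 d [ 17.6   1.4 107. ] w [ 0.0007  0.0034 -0.007 ] tcp [ 0.491  -0.0082  0.2471] F [ 0.5  0.5 -0.3] gap 0.995
```

Rail centre (0.508, −0.012), yaw −9.9°, about 8 mm from the mat centre, so stage 1 looks met. Next I grasp it by the middle.

Call:
servo_tool:
  motion:
    - [5, 0, 25, 0, 0, 0, 1]
    - [6, 1, 25, 0, 0.003, -0.003, 1]
    - [6, 0, 25, 0, 0, 0, 1]
    - [0, 0, 20, 0, 0, 0, 1]
    - [0, 0, 0, 0, 0, 0, 1]
    - [0, 0, 0, 0, 0, 0, 1]

```text
t: 11.77
tcp_pos: [0.5112, -0.0135, 0.1418]
tool_rot: [0.996, -0.086, -0.003, -0.0]
force: [0.3, 0.2, 0.4]
finger_gap: 1.001
```

```bash
python3 -c "
from h import *
D((.508,-.0116,.037),-9.9)"
```

```text
t 11.77 d [ -2.9  -1.3 104.8] w [0.0002 0.0054 0.0005] tcp [ 0.5112 -0.0135  0.1418] F [0.3 0.2 0.4] gap 1.001
```

Call:
servo_tool:
  motion:
    - [-2, -1, 14, 0, 0.004, 0, 1]
    - [0, 0, 16, 0, 0, 0, 1]
    - [0, 0, 16, 0, 0, 0, 1]
    - [0, 0, 12, 0, 0, 0, 1]
    - [0, 0, 10, 0, 0, 0, 1]
    - [0, 0, 0, 0, 0, 0, 1]
    - [0, 0, 0, 0, 0, 0, 1]

```text
t: 12.35
tcp_pos: [0.515, -0.0136, 0.0729]
tool_rot: [0.996, -0.086, 0.002, 0.0]
force: [-0.4, 0.7, 0.8]
finger_gap: 1.003
```

```bash
python3 -c "
from h import *
D((.508,-.0116,.037),-9.9)"
```

```text
t 12.35 d [-7.4 -0.8 35.8] w [ 0.0006 -0.0042  0.0002] tcp [ 0.515  -0.0136  0.0729] F [-0.4  0.7  0.8] gap 1.003
```

Call:
servo_tool:
  motion:
    - [-5, -1, 10, 0, -0.004, 0, 1]
    - [-2, 0, 10, 0, 0, 0, 1]
    - [-1, 0, 10, 0, 0, 0, 1]
    - [0, 0, 4, 0, 0, 0, 1]
    - [0, 0, 0, 0, 0, 0, 1]
    - [0, 0, 0, 0, 0, 0, 1]

```text
t: 12.85
tcp_pos: [0.5097, -0.0115, 0.04]
tool_rot: [0.996, -0.086, 0.004, 0.001]
force: [1.5, -0.0, -0.7]
finger_gap: 1.003
```

```bash
python3 -c "
from h import *
D((.508,-.0116,.037),-9.9)"
```

```text
t 12.85 d [-1.7  0.3  3. ] w [ 0.0011 -0.0074  0.0004] tcp [ 0.5097 -0.0115  0.04  ] F [ 1.5 -0.  -0.7] gap 1.003
```

Call:
servo_tool:
  motion:
    - [-2, 0, 2, 0, -0.007, 0, 1]
    - [0, 0, 0, 0, 0, 0, 1]
    - [0, 0, 0, 0, 0, 0, 1]

```text
t: 13.1
tcp_pos: [0.5085, -0.0113, 0.039]
tool_rot: [0.996, -0.086, 0.001, 0.001]
force: [0.1, -0.3, -0.0]
finger_gap: 1.002
```

```bash
python3 -c "
from h import *
D((.508,-.0116,.037),-9.9)"
```

```text
t 13.1 d [-0.5  0.4  2. ] w [ 0.0013 -0.0023  0.0005] tcp [ 0.5085 -0.0113  0.039 ] F [ 0.1 -0.3 -0. ] gap 1.002
```

Well placed; close.

Call:
servo_tool:
  motion:
    - [0, 0, 1, 0, 0, 0, -1]
    - [0, 0, 0, 0, 0, 0, -1]
    - [0, 0, 0, 0, 0, 0, -1]
    - [0, 0, 0, 0, 0, 0, -1]
    - [0, 0, 0, 0, 0, 0, -1]
    - [0, 0, 0, 0, 0, 0, -1]
    - [0, 0, 0, 0, 0, 0, -1]
    - [0, 0, 0, 0, 0, 0, -1]
    - [0, 0, 0, 0, 0, 0, -1]
  grip_force: 80

```text
t: 13.85
tcp_pos: [0.5095, -0.0116, 0.0393]
tool_rot: [0.996, -0.086, 0.002, 0.001]
force: [0.3, -0.1, 1.4]
finger_gap: 0.274
```

```bash
python3 -c "
from h import *
D((.508,-.0116,.17),-9.9)"
```

```text
t 13.85 d [  -0.8    0.5 -130.7] w [ 0.0015 -0.005   0.0006] tcp [ 0.5095 -0.0116  0.0393] F [ 0.3 -0.1  1.4] gap 0.274
```

Call:
servo_tool:
  motion:
    - [0, 0, -5, 0, 0, 0, -1]
    - [0, 0, -12, 0, 0, 0, -1]
    - [0, 0, -20, 0, 0, 0, -1]
    - [0, 0, -25, 0, 0, 0, -1]
    - [0, 0, -25, 0, 0, 0, -1]
    - [0, 0, -25, 0, 0, 0, -1]
    - [0, 0, -10, 0, 0, 0, -1]
    - [0, 0, 0, 0, 0, 0, -1]

```text
t: 14.52
tcp_pos: [0.505, -0.0103, 0.1641]
tool_rot: [0.996, -0.086, -0.004, -0.0]
force: [-0.1, 0.1, -2.3]
finger_gap: 0.279
```

```bash
python3 -c "
from h import *
snap('wrist','wt')
D((.4909,-.2202,.16),10.2)"
```

```text
t 14.57 d [ 22.4 209.2   3.3] w [-0.001   0.0079 -0.3506] tcp [ 0.5048 -0.0103  0.1634] F [-0.3  1.3 -1.4] gap 0.274
```

View pics/wt.png

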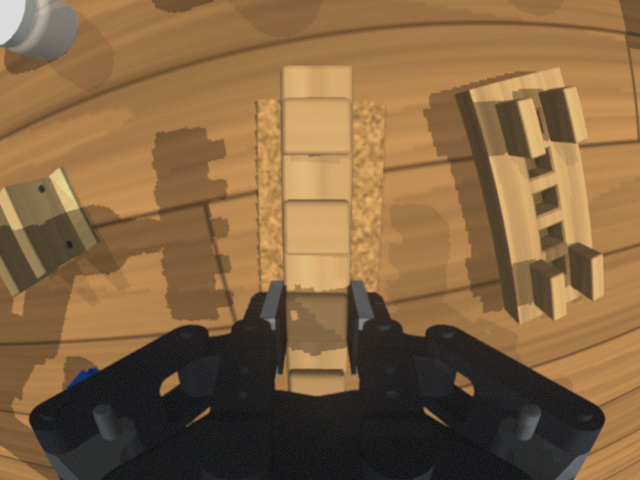

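Rail held level by its middle ridge (far end edge at row 66, outer ridge rows 99–155). I'll compute its offset in the tool.

Run:
```python
from h import *
s=load("wt");t=np.array([.5048,-.0103,.1634])
# tool axes approx yaw -9.9, pitch correction ignored
w=R.from_rotvec([-0.001,0.0079,-0.3506]); a=np.radians(10.2)
g=R.from_matrix(np.array([[np.cos(a),np.sin(a),0],[np.sin(a),-np.cos(a),0],[0,0,-1]])); r=g*w.inv()
def tool(uv,zt):
    o,d=ray(s,uv,True);o=r.inv().apply(o-t);d=r.inv().apply(d);return (o+d*(-zt-o[2])/d[2])*1000
for n,uv,z in(("endL",(283,66),.0327),("endR",(352,66),.0327),("r2farL",(283,98),.0387),("r2farR",(351,98),.0387),("r2near",(317,154),.0387),("r1far",(317,200),.0387),("r1near",(317,254),.0387)):print(n,tool(uv,z).round(1))
```

```text
endL [ 93.2 -13.  -32.7]
endR [ 93.2  11.6 -32.7]
r2farL [ 80.6 -12.4 -38.7]
r2farR [ 80.6  10.7 -38.7]
r2near [ 61.1  -0.9 -38.7]
r1far [ 45.   -0.9 -38.7]
r1near [ 25.3  -0.9 -38.7]
```

Call:
servo_tool:
  motion:
    - [3, 20, 0, 0, 0.004, -0.038, -1]
    - [2, 22, 0, 0, 0.003, -0.038, -1]
    - [1, 23, 0, 0, 0, -0.038, -1]
    - [0, 23, 0, 0, 0, -0.038, -1]
    - [-1, 23, 0, 0, 0, -0.038, -1]
    - [-2, 23, 0, 0, 0, -0.038, -1]
    - [-3, 23, 0, 0, 0, -0.038, -1]
    - [-4, 23, 0, 0, 0, -0.036, -1]
    - [-5, 16, 0, 0, 0, -0.03, -1]
    - [-4, 6, 0, 0, 0, -0.01, -1]
    - [0, 0, 0, 0, 0, 0, -1]

```text
t: 15.48
tcp_pos: [0.4791, -0.2175, 0.1475]
tool_rot: [0.995, 0.095, -0.012, -0.008]
force: [0.1, 0.4, -2.4]
finger_gap: 0.273
```

```bash
python3 -c "
from h import *
D((.4909,-.2206,.15),10.2)"
```

```text
t 15.48 d [11.   5.2 -2.8] w [-0.0187  0.0226  0.0122] tcp [ 0.4791 -0.2175  0.1475] F [ 0.1  0.4 -2.4] gap 0.273
```

Call:
servo_tool:
  motion:
    - [11, 5, 0, -0.018, 0.022, 0.012, -1]
    - [0, 0, 0, 0, 0, 0, -1]
    - [0, 0, 0, 0, 0, 0, -1]

```text
t: 15.73
tcp_pos: [0.4881, -0.2185, 0.1432]
tool_rot: [0.996, 0.087, -0.004, -0.004]
force: [-0.9, -0.8, -3.0]
finger_gap: 0.274
```

```bash
python3 -c "
from h import *
D((.4909,-.2206,.15),10.2)"
```

```text
t 15.73 d [ 2.4  2.5 -6.8] w [-0.0077  0.0064 -0.0031] tcp [ 0.4881 -0.2185  0.1432] F [-0.9 -0.8 -3. ] gap 0.274
```

Call:
servo_tool:
  motion:
    - [2, 2, 0, -0.007, 0.006, -0.003, -1]
    - [0, 0, 0, 0, 0, 0, -1]
    - [0, 0, 0, 0, 0, 0, -1]

```text
t: 15.98
tcp_pos: [0.4891, -0.2176, 0.1419]
tool_rot: [0.996, 0.09, -0.002, -0.002]
force: [-0.3, 0.2, -1.6]
finger_gap: 0.279
```

```bash
python3 -c "
from h import *
snap('wrist','wp')
D((.4909,-.2206,.15),10.2)"
```

```text
t 16.03 d [ 1.2  3.3 -8.1] w [-0.004   0.0035  0.0025] tcp [ 0.4891 -0.2176  0.1419] F [-0.4 -0.3 -1.5] gap 0.277
```

View pics/wp.png

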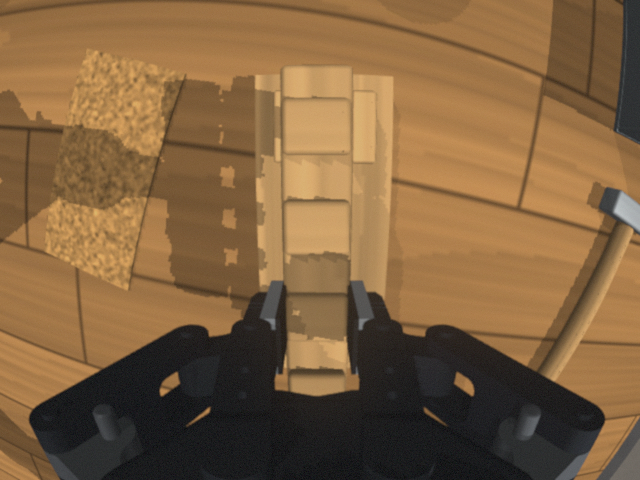

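The board's far corners are visible at about (256,76) and (393,77). They give a fresh check of the base position in this same view.

Run:
```python
from h import *
s=load("wp")
a=cv2.imread("pics/wp.png")[60:300,240:410];cv2.imwrite("pics/wpz.png",cv2.resize(a,None,fx=2.5,fy=2.5,interpolation=cv2.INTER_CUBIC))
```

```text
(no output)
```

View pics/wpz.png

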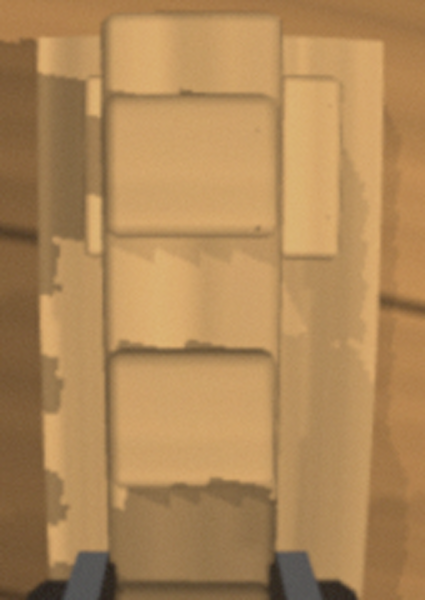

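Run:
```python
from h import *
s=load("wp");a=np.radians(10.2);c,sn=np.cos(a),np.sin(a)
f=lambda u,v,z:plane(s,(u/2.5+240-.3,v/2.5+60-.3),z,True)[:2]
def base(p):d=p-np.array([.4895,-.2204]);return np.array([c*d[0]+sn*d[1],-sn*d[0]+c*d[1]])*1000
for n,u,v,z,e in(("cL",38,38,.036,(115,50)),("cR",383,41,.036,(115,-50)),("eL",46,500,.036,(None,50)),("eR",369,500,.036,(None,-50)),
 ("pL",87,76,.076,(98,32)),("pL2",87,255,.076,(52,32)),("pR",341,77,.076,(98,-32)),("pR2",336,257,.076,(52,-32)),("railL",103,15,.1419+.0327,0),("railR",282,15,.1419+.0327,0),("railL2",108,530,.1419+.0327,0),("railR2",275,530,.1419+.0327,0)):
    print(n,base(f(u,v,z)).round(1),e)
```

```text
cL [115.2  49.3] (115, 50)
cR [115.1 -51. ] (115, -50)
eL [-24.9  49.6] (None, 50)
eR [-24.6 -51. ] (None, -50)
pL [97.8 30.2] (98, 32)
pL2 [52.8 30.4] (52, 32)
pR [ 98.1 -32.4] (98, -32)
pR2 [ 52.6 -31.8] (52, -32)
railL [93.4 16.5] 0
railR [93.5 -8.8] 0
railL2 [16.9 16.6] 0
railR2 [17. -9.] 0
```

```bash
python3 -c "
from h import *
D((.4914,-.2214,.09),10.2)"
```

```text
t 16.03 d [ 1.7  4.4 51.9] w [-0.004   0.0035  0.0025] tcp [ 0.4891 -0.2176  0.1419] F [-0.4 -0.3 -1.5] gap 0.277
```

Call:
servo_tool:
  motion:
    - [2, 4, 7, -0.004, 0.004, 0.002, -1]
    - [0, 0, 8, 0, 0, 0, -1]
    - [0, 0, 8, 0, 0, 0, -1]
    - [0, 0, 0, 0, 0, 0, -1]
    - [0, 0, 0, 0, 0, 0, -1]

```text
t: 16.45
tcp_pos: [0.4921, -0.221, 0.1165]
tool_rot: [0.996, 0.09, 0.0, 0.0]
force: [0.6, 0.1, -1.5]
finger_gap: 0.279
```

```bash
python3 -c "
from h import *
D((.4914,-.2214,.09),10.2)"
```

```text
t 16.45 d [-0.8  0.3 26.5] w [ 0.0005 -0.001   0.0013] tcp [ 0.4921 -0.221   0.1165] F [ 0.6  0.1 -1.5] gap 0.279
```

Call:
servo_tool:
  motion:
    - [-1, 0, 6, 0, 0, 0.001, -1]
    - [0, 0, 6, 0, 0, 0, -1]
    - [0, 0, 6, 0, 0, 0, -1]
    - [-1, 0, 5, 0, 0, 0, -1]
    - [0, 0, 0, 0, 0, 0, -1]
    - [0, 0, 0, 0, 0, 0, -1]

```text
t: 16.95
tcp_pos: [0.4896, -0.2214, 0.0904]
tool_rot: [0.996, 0.089, 0.0, -0.0]
force: [0.1, 0.6, -1.9]
finger_gap: 0.278
```

```bash
python3 -c "
from h import *
D((.4914,-.2214,.075),10.2)"
```

```text
t 16.95 d [ 1.7  0.4 15.4] w [-0.0004 -0.0001 -0.0002] tcp [ 0.4896 -0.2214  0.0904] F [ 0.1  0.6 -1.9] gap 0.278
```

Call:
servo_tool:
  motion:
    - [2, 0, 4, 0, 0, 0, -1]
    - [0, 0, 4, 0, 0, 0, -1]
    - [0, 0, 3, 0, 0, 0, -1]
    - [0, 0, 0, 0, 0, 0, -1]
    - [0, 0, 0, 0, 0, 0, -1]

```text
t: 17.37
tcp_pos: [0.4923, -0.2213, 0.0786]
tool_rot: [0.996, 0.089, 0.0, 0.0]
force: [-0.3, -0.2, -1.3]
finger_gap: 0.273
```

```bash
python3 -c "
from h import *
D((.4914,-.2214,.060),10.2)
snap('wrist','wq')
a=cv2.imread('pics/wq.png')[40:300,220:430];cv2.imwrite('pics/wqz.png',cv2.resize(a,None,fx=2.3,fy=2.3,interpolation=cv2.INTER_CUBIC))"
```

```text
t 17.37 d [-0.9 -0.  18.6] w [ 0.0005 -0.001  -0.0001] tcp [ 0.4923 -0.2213  0.0786] F [-0.3 -0.2 -1.3] gap 0.273
```

View pics/wqz.png

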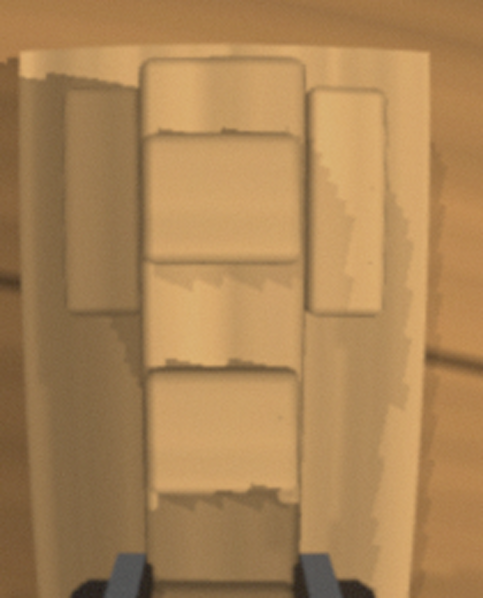

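Run:
```python
from h import *
s=load("wq");a=np.radians(10.2);c,sn=np.cos(a),np.sin(a)
f=lambda u,v,z:plane(s,(u/2.3+220-.3,v/2.3+40-.3),z,True)[:2]
def base(p):d=p-np.array([.4895,-.2204]);return np.array([c*d[0]+sn*d[1],-sn*d[0]+c*d[1]])*1000
for n,u,v,z,e in(("cL",20,52,.036,(115,50)),("cR",430,52,.036,(115,-50)),
 ("pL",66,88,.076,(98,32)),("pL2",69,313,.076,(52,32)),("pR",384,89,.076,(98,-32)),("pR2",382,315,.076,(52,-32)),("railL",141,59,.1113,95),("railR",305,60,.1113,95),("railL2",146,540,.1113,0),("railR2",300,540,.1113,0),("r2far",222,133,.1173,82),("r2near",222,263,.1173,62),("r1far",222,368,.1173,46),("r1near",222,494,.1173,26)):
    print(n,base(f(u,v,z)).round(1),e)
```

```text
cL [115.2  49.3] (115, 50)
cR [115.3 -51.3] (115, -50)
pL [98.1 30.4] (98, 32)
pL2 [52.8 30.3] (52, 32)
pR [ 97.9 -32.1] (98, -32)
pR2 [ 52.4 -32.2] (52, -32)
railL [96.1 12.2] 95
railR [ 95.9 -13.1] 95
railL2 [18.2 12.4] 0
railR2 [ 18.2 -13.3] 0
r2far [83.3 -0.3] 82
r2near [63.8 -0.3] 62
r1far [48.  -0.3] 46
r1near [28.1 -0.3] 26
```

Call:
servo_tool:
  motion:
    - [-2, 0.5, 3, 0, 0, 0, -1]
    - [0, 0, 3, 0, 0, 0, -1]
    - [0, 0, 2, 0, 0, 0, -1]
    - [0, 0, 0, 0, 0, 0, -1]
    - [0, 0, 0, 0, 0, 0, -1]

```text
t: 17.83
tcp_pos: [0.4904, -0.2225, 0.0702]
tool_rot: [0.996, 0.089, 0.001, 0.001]
force: [0.5, 1.0, -1.9]
finger_gap: 0.274
```

```bash
python3 -c "
from h import *
D((.4911,-.2219,.060),10.2)"
```

```text
t 17.83 d [ 0.8 -0.4 10.2] w [ 0.0012 -0.0016 -0.0002] tcp [ 0.4904 -0.2225  0.0702] F [ 0.5  1.  -1.9] gap 0.274
```

Call:
servo_tool:
  motion:
    - [0, 0, 3, 0, 0, 0, -1]
    - [0, 0, 3, 0, 0, 0, -1]
    - [0, 0, 0, 0, 0, 0, -1]

```text
t: 18.08
tcp_pos: [0.4906, -0.2226, 0.0639]
tool_rot: [0.996, 0.089, 0.001, 0.001]
force: [0.0, 0.1, -3.1]
finger_gap: 0.275
```

```bash
python3 -c "
from h import *
D((.4911,-.2219,.060),10.2)"
```

```text
t 18.08 d [ 0.6 -0.6  3.9] w [ 0.0017 -0.002  -0.0002] tcp [ 0.4906 -0.2226  0.0639] F [ 0.   0.1 -3.1] gap 0.275
```

Call:
servo_tool:
  motion:
    - [0, 0, 3, 0, 0, 0, -1]
    - [0, 0, 3, 0, 0, 0, -1]
    - [0, 0, 0, 0, 0, 0, -1]

```text
t: 18.33
tcp_pos: [0.4906, -0.2223, 0.0572]
tool_rot: [0.996, 0.089, 0.001, 0.0]
force: [-0.5, -0.0, -2.6]
finger_gap: 0.275
```

```bash
python3 -c "
from h import *
D((.4911,-.2219,.0433),10.2)"
```

```text
t 18.33 d [ 0.6 -0.3 13.9] w [ 0.0011 -0.0018 -0.0004] tcp [ 0.4906 -0.2223  0.0572] F [-0.5 -0.  -2.6] gap 0.275
```

Call:
servo_tool:
  motion:
    - [0, 0, 3, 0, 0, 0, -1]
    - [0, 0, 3, 0, 0, 0, -1]
    - [0, 0, 3, 0, 0, 0, -1]
    - [0, 0, 0, 0, 0, 0, -1]

```text
t: 18.67
tcp_pos: [0.4906, -0.2223, 0.047]
tool_rot: [0.996, 0.089, 0.001, 0.0]
force: [-0.3, -0.5, -3.4]
finger_gap: 0.273
```

```bash
python3 -c "
from h import *
D((.4911,-.2219,.0433),10.2)"
```

```text
t 18.67 d [ 0.6 -0.3  3.7] w [ 0.001  -0.0017 -0.0004] tcp [ 0.4906 -0.2223  0.047 ] F [-0.3 -0.5 -3.4] gap 0.273
```

Call:
servo_tool:
  motion:
    - [0, 0, 2, 0, 0, 0, -1]
    - [0, 0, 1, 0, 0, 0, -1]
    - [0, 0, 0, 0, 0, 0, -1]

```text
t: 18.92
tcp_pos: [0.4906, -0.2224, 0.0435]
tool_rot: [0.996, 0.089, 0.001, 0.0]
force: [0.2, -0.5, -1.4]
finger_gap: 0.277
```

```bash
python3 -c "
from h import *
D((.4911,-.2219,.0433),10.2)"
```

```text
t 18.92 d [ 0.5 -0.5  0.2] w [ 0.0011 -0.0016 -0.0003] tcp [ 0.4906 -0.2224  0.0435] F [ 0.2 -0.5 -1.4] gap 0.277
```

Call:
servo_tool:
  motion:
    - [0, 0, 1.5, 0, 0, 0, -1]

```text
t: 19.0
tcp_pos: [0.4907, -0.2227, 0.0432]
tool_rot: [0.996, 0.089, 0.001, 0.001]
force: [-4.3, 0.8, 23.8]
finger_gap: 0.278
```

It has seated: 24 N at exactly the expected height. I'll relax and release.

Call:
servo_tool:
  motion:
    - [0, 0, 0, 0, 0, 0, -1]
    - [0, 0, 0, 0, 0, 0, 0.2]
    - [0, 0, 0, 0, 0, 0, 0.6]
    - [0, 0, 0, 0, 0, 0, 0.6]
    - [0, 0, 0, 0, 0, 0, 0.6]
    - [0, 0, 0, 0, 0, 0, 0.6]
    - [0, 0, -10, 0, 0, 0, 0.6]
    - [0, 0, -25, 0, 0, 0, 0.6]
    - [0, 0, -30, 0, 0, 0, 0.6]
    - [0, 0, -30, 0, 0, 0, 1]
    - [0, 0, -30, 0, 0, 0, 1]
    - [0, 0, 0, 0, 0, 0, 1]

```text
t: 20.0
tcp_pos: [0.4904, -0.2226, 0.1756]
tool_rot: [0.996, 0.089, 0.0, 0.0]
force: [-0.1, -0.5, -0.2]
finger_gap: 0.999
```

Call:
servo_tool:
  motion:
    - [-5, 0, -30, 0, 0, 0, 1]
    - [-5, 0, -30, 0, 0, 0, 1]
    - [-5, 0, -25, 0, 0, 0, 1]
    - [0, 0, 0, 0, 0, 0, 1]
    - [0, 0, 0, 0, 0, 0, 1]

```text
t: 20.42
tcp_pos: [0.4745, -0.2248, 0.2673]
tool_rot: [0.996, 0.089, 0.002, 0.001]
force: [-0.9, 0.0, -0.3]
finger_gap: 1.0
```

```bash
python3 -c "
from h import *
D((.47,-.2219,.25),10.2)
snap('wrist','wf');snap('scene','sf')
a=cv2.imread('pics/wf.png')[50:320,210:430];a=cv2.resize(a,None,fx=2.2,fy=2.2,interpolation=cv2.INTER_CUBIC)
cv2.imwrite('pics/wfz.png',a)
a=cv2.imread('pics/sf.png')[200:310,190:380];cv2.imwrite('pics/sfz.png',cv2.resize(a,None,fx=3.5,fy=3.5,interpolation=cv2.INTER_CUBIC))"
```

```text
t 20.42 d [-4.  -3.7 17.2] w [ 0.0031 -0.0029  0.0003] tcp [ 0.4745 -0.2248  0.2673] F [-0.9  0.  -0.3] gap 1.0
```

View pics/wfz.png

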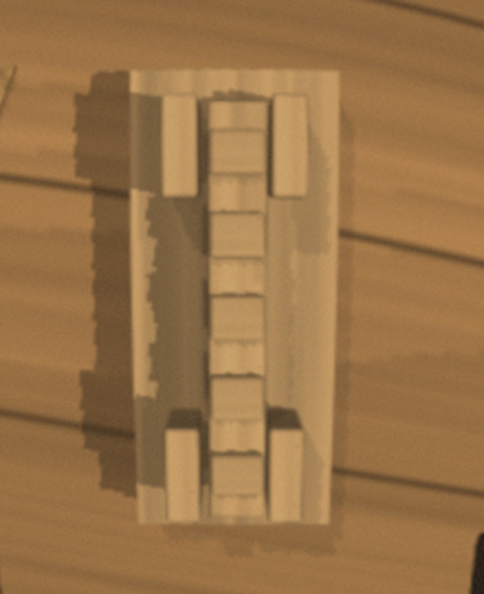

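View pics/sfz.png

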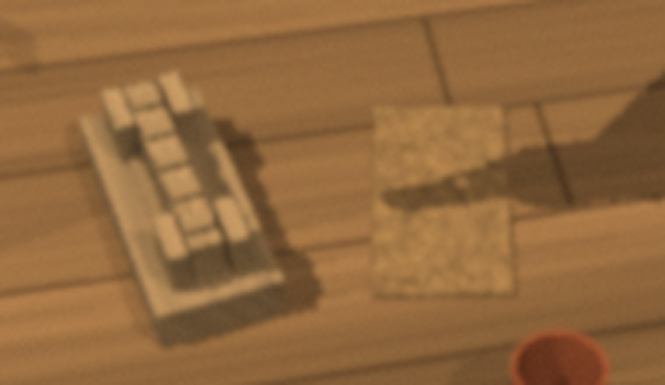

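```bash
python3 - <<'E'
from h import *
s=load("wf")
def m(name,c,z,o=(210,50),f=2.2):
    P=np.array([plane(s,(u/f+o[0]-.3,v/f+o[1]-.3),z,True)[:2] for u,v in c])
    ax=(P[0]+P[1]-P[2]-P[3])/2
    print(name,P.mean(0).round(4),"yaw",np.degrees(np.arctan2(ax[1],ax[0])).round(1),"len",np.linalg.norm(ax).round(4),np.linalg.norm((P[0]+P[3]-P[1]-P[2])/2).round(4))
m("rail",[(209,101),(266,101),(264,515),(211,515)],.076)
m("ridges",[(209,130),(266,130),(264,494),(211,494)],.082)
m("base",[(131,70),(340,71),(329,523),(139,523)],.036)
m("posts",[(162,96),(307,96),(301,521),(166,521)],.076)
E
python3 -c "
from station import manip
print(manip.sense()['force'],manip.sense()['t']);manip.sign_off()"
```

```text
rail [ 0.4903 -0.2226] yaw 10.3 len 0.1884 0.0247
ridges [ 0.49   -0.2226] yaw 10.3 len 0.1623 0.0242
base [ 0.4902 -0.2215] yaw 10.0 len 0.2303 0.1003
posts [ 0.4897 -0.2211] yaw 10.1 len 0.1941 0.0632
[ 0.31771815 -0.8981681  -0.38885329] 20.5167
the job is handed in; nothing more can be done
```

I lifted the rail out of the cradle by its far end, stood it on the cork mat and let go. I then took it again by its middle, lowered it into the base board, released it and handed the job in at about 20.5 s. The hand-in gave no verdict, so these are my own readings.

- **On the mat:** the rail stood free and upright on its teeth, its centre about 8 mm from the mat's centre.
- **Going into the slots:** the teeth went in with no sideways resistance. The rail then seated with 24 N at the height expected for fully home.
- **After release:** the wrist view put the rail within about 1.5 mm of the base's centre and within 0.3° of in line. In the pictures its bar top looks level with the post tops.
- **Hand-in:** the gripper was open and about 23 cm clear of the base. I saw no bystander moved in these views, though I did not measure their positions again.

**Disagreements:**
- The wrist-camera readings carried a sideways bias of about 1 mm, which I allowed for in the alignment.
- The scene and top cameras differed by 5–9 mm, so I relied on the wrist camera.
- While setting the rail down on the mat, the force reading stayed near the rail's weight even when the arm had stopped descending. One more push reached 44 N at the wrist, through the held rail, before I released it.

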